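# Unlatch the pigment chest with its pop-out T-handle

### The arm

A 6-joint arm with a two-finger parallel gripper is mounted at the origin on the work surface. World frame = base frame: x ahead of the robot, y to its left, z up, the work surface at z = 0. Lengths are in m, angles in rad, forces in N, time in s.
With the tool pointing down it reaches from about 0.425 to 0.95 m from the base axis. Payload 3.5 kg.
Tool frame: the origin (TCP) lies on the centre line of the jaws, within the pads' length; the fingertips stand 14 mm ahead of it and the grasp point (between the pads) lies 5 mm behind it (ctrl.finger_overhang is the distance from the TCP to the fingertips, in m); z points along the fingers, y is the line along which they close (so a half turn about z gives the same grasp; the last joint's range is limited). The gripper opens to 85 mm and grips with 20 to 120 N. Pads are 22 mm wide; open, the fingers measure 114 mm over their backs; the gripper's body (76 mm by 85 mm) begins 54 mm behind the grasp point. The pads swing forward as they close: fully open they stand 13 mm farther back than shut.
Start: joints at [1.069, 0.286, 1.577, -0, 1.279, -0.15], TCP at [0.233, 0.634, 0.245] pointing down, gripper open.
Joint ranges: [-2.77, 2.77], [-0.9, 2.22], [0.21, 2.48], [-1.53, 4.67], [0.24, 2.81], [-2.84, 2.84]. Speed limits (rad/s): [2.79, 2.79, 3.14, 3.14, 3.14, 3.14].

### API

Orientations are given as a unit quaternion [x, y, z, w].
In Python, from plant import ctrl gives the robot as it stands.
- The arm moves only by the tool send_rows, never from a script. Its argument "moves" is text: rows parted by semicolons, each of 7 numbers parted by spaces: the turn, a rotation vector about the tool's x, y, z in units of 360 degrees (1.0 is 360 degrees), then the shift along the tool's x, y, z in units of 20 cm (1.0 is 20 cm), then the gripper's target within -1 to 1 (fully open at 1, half-way at 0, shut at -1). A call has 1 to 12 rows; each row is the pose to reach, as a shift and turn from the pose commanded when the call began, along the tool's axes at that moment, turning the shorter way round; what a row does not reach only later rows make up. A row lasts 1/8 s, in which the tool goes at most 62.5 mm and 10.7 degrees, less where a joint would pass 70% of its speed; a pose out of reach is approached as far as the arm can. A call with a number of a shift or a turn outside -1 to 1 is refused whole. A call with a gripper value outside its range is refused whole. The fingers move at their own pace and stop on an object; "newtons" is the grip in N (left out, the last holds). Time passes only in rows, so rows that repeat a pose let the fingers close. It gives the time, the measured TCP pose, the force, the opening and the grip force at its end, in the units of the state.
- ctrl.get_state(): the state, without advancing time (a new reading comes with each control period).
- ctrl.read_camera(name): name is "side" or "top"; returns a dict with "image" (420x560x3 uint8, red, green, blue), "fovy" (degrees; the focal length in pixels is half the picture's height over the tangent of half this angle, whatever the lens; pixels are square), "cx", "cy" (the principal point, pixels), "extrinsics" (4x4, takes a point from camera to world coordinates). Camera axes: x right, y up, looking along -z (the intrinsics and any distortion apply to the point x, -y, -z); pixel columns grow to the right and rows downward; lengths in m; the calibration is good to about 2 mm. A picture is of the moment at which its call begins. There is no depth.
- ctrl.sign_off(): hands the job in; it is judged then, once.
The state is a dict: "time": time; "qpos": joint angles; "dq": joint speeds; "joint_efforts": joint torques, N m; "eef_pos": TCP position; "tcp_rot": TCP orientation; "contact_force": force on the tool from outside, world axes, zero at the start; "wrist_torque": the same for the moment, N m; "opening": opening from 0.0 (shut) to 1.0 (fully open); "finger_force": force on a finger pad.
Only numpy, scipy, OpenCV 4.12 (cv2) and the standard library are available. Lean on these libraries where they do the work, as an engineer would, in place of code of your own. Each camera call takes 0.05 s, during which the arm holds its last target. There are 200 camera calls.

### The job

Unlatch the grey steel chest on the workbench: press the round release button beside the sunken T-handle, gently, so that the handle pops up, then turn the handle clockwise (seen from above) until the latch lets go, feeling for its stop and never forcing the handle on against it. Then let go and move clear so that the lid springs ajar by itself, without disturbing the jars, gourds and tools around and on the chest.

Things in the scene. Friction and masses are not known exactly. Their poses are not given: they have to be found in the camera images.
- chest: Grey steel chest 260 deep (x), 360 wide (y), fixed on the bench; lid top 156 mm up. Origin: on the bench under the T-handle's turning axis, 60 mm behind the front face, mid width. x points to the lid's hinge at the back (200 mm away), y left as seen facing +x, z up. A spring lifts the lid, with about 7 N at the handle once unlatched.
- plate (a point): Centre of the top of the dark plate on the lid, 64 (x) by 190 (y), on the handle's axis, 162 mm above the bench; axes as the chest's. Along y it holds the round release button at +72, the T-handle's slot at 0 and a flat round key lock (23 across, fixed, not used) at -68.
- handle_top (a point): Centre of the T-bar's top, on the turning axis; axes turn with the bar: y along it, x across, z up. Steel bar 76 long, 14 wide, 14 high on a 12 mm stem. Sunk in its slot it is 2 mm proud, 3 mm of room each side: no grip, no turn. The button frees it: a spring lifts it 28 mm (underside 16, top 30 above the plate) and it stays up. Then grip it across its 14 mm and turn. It stays where left.
- button: The release button: plain steel, 20 mm across, origin at the centre of its top face, 8 mm proud of the plate, 72 mm from the T-handle's axis. Pressed straight down it releases the handle after 4 to 5 mm, at about 6 to 7 N; full travel 7.5 mm at about 8 N. It springs back. More than 30 N from the fingers damages it.
- handle (a joint): Rise of the T-handle out of its slot, m: 0 sunk, 0.028 fully popped up.
- latch (a joint): Clockwise turn (from above) of the latch spindle, rad, 0 latched. Turning takes 0.1 to 0.25 Nm. It lets the lid go after 0.4 to 1.3 rad, which differs from chest to chest and cannot be seen, and meets a hard stop 0.1 to 0.15 rad after that: turn until the torque rises at the stop. Turned to the stop, the lid is always free.
- sleeve (a joint): Elastic wind-up between T-handle and spindle, rad, positive with the handle turned clockwise ahead of the spindle; 3 Nm per rad, 0 with no torque. The handle's angle is latch + sleeve. 0.03 to 0.08 in normal turning; beyond 0.18 either way (0.54 Nm) the sleeve is torn: that is forcing the handle.
- lid (a joint): Opening of the lid about its back hinge, rad: 0 shut, 0.09 fully ajar (about 18 mm at the handle), where it stays. It rises by itself in about a second when the latch has let go and nothing holds it down.
- small_jar: Small glass jar, 48 across, 55 high, loose on the back right of the lid; origin under its centre. Leave it.
- flat_brush: Flat brush, 160 long, lying loose on the back left of the lid, along y. Leave it.
- gourd: Dry gourd, 104 across, 145 high, standing on the bench left of the chest; origin under its centre. Leave it.
- gourd_bowl: Bowl, 110 across, 50 high, on the bench to the left of the chest; origin under its centre. Leave it.
- paint_can: Paint can, 84 across, 90 high, on the bench right of the chest; origin under its centre. Leave it.
- paste_jar: White jar, 72 across, 80 high, on the bench right of the chest; origin under its centre. Leave it.
- spatula: Spatula, 200 long, lying along y on the bench before the right front corner of the chest. Leave it.

How it is judged:
On the way, in this order (a step that is already met when the one before it is completed fails the run):
1. the T-handle has popped up (value of joint handle above 0.024 m), for 0.2 s.
2. the handle is turned, the latch lets go and the lid is ajar (value of joint latch above 0.3 rad and value of joint lid above 0.06 rad), for 0.2 s.
At the end, for the whole second after the job is handed in: The lid stands ajar by itself, more than 0.06 rad open and at rest (under 0.05 rad/s), with the T-handle still popped up (more than 24 mm) (value of joint lid above 0.06 rad and value of joint handle above 0.024 m and velocity of joint lid below 0.05 rad/s); the robot touches nothing.
It fails at once if the handle is forced: its sleeve is wound up more than 0.18 rad (0.54 Nm) (value of joint sleeve above 0.18 rad or value of joint sleeve below -0.18 rad).
It fails at once if the button is pressed with more than 30 N (contact force between the fingers and button above 30 N).
It fails at once if a bystander is shifted by more than 30 mm or tipped (distance of any of small_jar, flat_brush, gourd, gourd_bowl, paint_can, paste_jar, spatula from where it was at the start of the episode above 0.03 m or angle between any of small_jar, flat_brush, gourd, gourd_bowl, paint_can, paste_jar, spatula's own z axis and vertical above 0.5 rad).
It also fails if it takes over 64 s, if anything falls off the work surface, if the arm or the gripper's body presses on something with over 40 N, if the wrist force passes 120 N, or if a joint passes its speed limit or range.

## Working session

There is one attempt and no reset: what is moved stays moved. The work goes in short steps, Python scripts to look and compute and a tool call to move; the robot and the scene stay as the last step left them, time stands still between calls to the robot, and variables do not carry over. Pictures are saved under pics/ and viewed, at most 10 in all, crops included, and the job is handed in when it is done.

Besides the shell and the picture viewer there is one more tool, called after ">>>" by a JSON object that holds its "fn" and its "kwargs", one argument or row to a line. send_rows: Moves the arm, as the interface text tells. Its arguments: {"type":"object","properties":{"moves":{"type":"string"},"newtons":{"type":"number"}},"required":["moves"]}

```bash
mkdir -p pics; ls
cat > h.py <<'E'
import numpy as np,cv2
from plant import ctrl
from scipy.spatial.transform import Rotation as R
def cam(n):
    c=ctrl.read_camera(n); return c
def ray(c,u,v):
    f=c["image"].shape[0]/2/np.tan(np.radians(c["fovy"])/2); E=np.array(c["extrinsics"])
    d=E[:3,:3]@np.array([(u-c["cx"])/f,-(v-c["cy"])/f,-1]); return E[:3,3],d/np.linalg.norm(d)
def onz(c,u,v,z):
    o,d=ray(c,u,v); return o+d*(z-o[2])/d[2]
def two(c1,p1,c2,p2):
    o1,d1=ray(c1,*p1);o2,d2=ray(c2,*p2)
    t=np.linalg.lstsq(np.c_[d1,-d2],o2-o1,rcond=None)[0]
    a=o1+t[0]*d1;b=o2+t[1]*d2
    return (a+b)/2,np.linalg.norm(a-b)
E
python3 - <<'E'
from h import *
for n in("side","top"):
    c=cam(n); cv2.imwrite(f"pics/{n}0.png",c["image"][:,:,::-1]); print(n,{k:c[k] for k in c if k!="image"})
print(ctrl.get_state(),ctrl.finger_overhang)
E
```

```text
pics
side {'fovy': 47.680689024660545, 'cx': 284.8039661611271, 'cy': 220.84588254131103, 'extrinsics': array([[-0.99925961,  0.01983221, -0.0329684 ,  0.52311326],
       [-0.03780611, -0.66510087,  0.7457959 ,  0.92184228],
       [-0.00713653,  0.74649013,  0.66535822,  0.87868213],
       [ 0.        ,  0.        ,  0.        ,  1.        ]])}
top {'fovy': 44.623075089552984, 'cx': 278.69044157367256, 'cy': 209.1841904956017, 'extrinsics': array([[-1.78567637e-04,  9.82981306e-01, -1.83705526e-01,
         2.63027873e-01],
       [-9.99975000e-01, -1.47410708e-03, -6.91572296e-03,
         4.31086795e-02],
       [-7.06882800e-03,  1.83699699e-01,  9.82956994e-01,
         1.67112729e+00],
       [ 0.00000000e+00,  0.00000000e+00,  0.00000000e+00,
         1.00000000e+00]])}
{'time': 0.1, 'qpos': array([ 1.06899658e+00,  2.87153365e-01,  1.57802791e+00, -2.21072710e-05,
        1.27859195e+00, -1.50003433e-01]), 'dq': array([-2.53716337e-05, -2.11821880e-04, -3.70119846e-03, -3.53943846e-04,
        1.56525695e-04, -2.80119784e-03]), 'joint_efforts': array([ 1.33530026e-03, -4.07291973e+01, -2.93700564e+01, -9.29920111e-05,
        3.34487857e-03,  1.30262836e-05]), 'eef_pos': array([0.23230076, 0.63316983, 0.24403605]), 'tcp_rot': array([ 1.74989256e-01,  9.84569739e-01, -1.03628466e-03, -3.39044940e-04]), 'contact_force': array([-0.21896513,  0.36617747, -0.81584832]), 'wrist_torque': array([ 0.03791785, -0.02774769,  0.0349495 ]), 'finger_force': 0.0, 'opening': 1.0013599429847737} 0.014
```

View pics/side0.png

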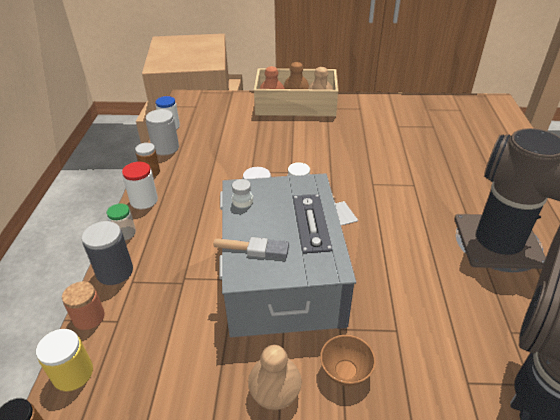

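View pics/top0.png

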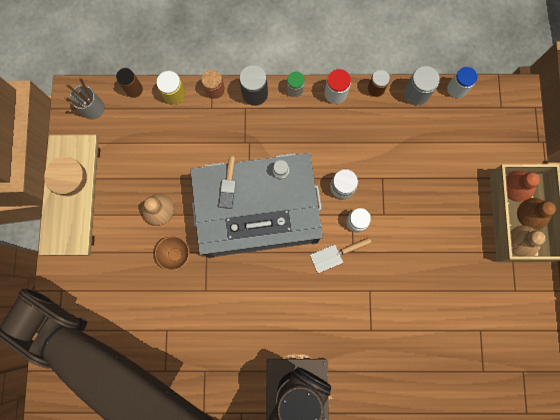

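Side view: plate around (310,222), with a round part at each end (308,202) and (316,241) and the handle between them. Top view: button near (235,228), handle (259,225), lock (281,222). I'll enlarge both regions.

Run:
```python
from h import *
a=cv2.imread("pics/side0.png")[180:260,270:350];b=cv2.imread("pics/top0.png")[195:255,215:305]
a=cv2.resize(a,None,fx=5,fy=5,interpolation=2);b=cv2.resize(b,(390,260),interpolation=2)
o=np.zeros((400,790,3),np.uint8);o[:,:400]=a;o[:260,400:]=b;cv2.imwrite("pics/crop0.png",o)
```

```text
(no output)
```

View pics/crop0.png

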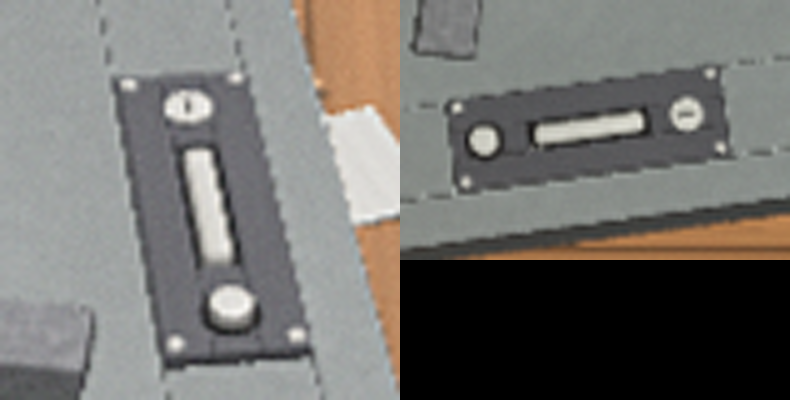

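The left crop (side) shows the button at about (231,302), the handle (209,205) and the lock (187,106). The right crop (top) shows the button at (483,140), the handle (588,128) and the lock (686,114).

Run:
```python
from h import *
P={"side":dict(b=(315.7,240),h=(311.5,220.6),l=(307,200.8)),"top":dict(b=(234,227),h=(258,224),l=(280.6,221))}
C={};Q={}
for n in P:
    C[n]=cam(n);g=C[n]["image"].min(2)
    m=(g>150).astype(np.uint8);N,L,S,ce=cv2.connectedComponentsWithStats(m)
    Q[n]={}
    for k,p in P[n].items():
        i=min(range(1,N),key=lambda i:np.hypot(*(ce[i]-p))+(99 if S[i][4]<12 else 0)); Q[n][k]=ce[i];print(n,k,ce[i],S[i][4])
for k in"bhl":
    print(k,*two(C["side"],Q["side"][k],C["top"],Q["top"][k]),[onz(C[n],*Q[n][k],.17 if k=='b' else .164)[:2].round(4) for n in C])
h=[onz(C[n],*Q[n]['h'],.164) for n in C];h=(h[0]+h[1])/2
b=[onz(C[n],*Q[n]['b'],.17) for n in C];b=(b[0]+b[1])/2
l=[onz(C[n],*Q[n]['l'],.162) for n in C];l=(l[0]+l[1])/2
y=b-l;print("yaw of chest y",np.degrees(np.arctan2(y[1],y[0])),np.linalg.norm(y[:2]),np.linalg.norm((b-h)[:2]))
s=ctrl.get_state();Rm=R.from_quat(s["tcp_rot"]).as_matrix();print(Rm)
for p,z in((b,.20),(h,.25)):
    print(p, Rm.T@(np.r_[p[:2],z]-s["eef_pos"])/.2)
```

```text
side b [315.87755102 240.04081633] 49
side h [311.02564103 220.51282051] 117
side l [307.34042553 200.82978723] 47
top b [233.88888889 227.11111111] 27
top h [258.38636364 224.13636364] 88
top l [280.83333333 221.08333333] 36
b [0.48952629 0.18667841 0.16949592] 0.00044044422609977233 [array([0.4893, 0.1873]), array([0.4897, 0.1866])]
h [0.49955647 0.11443551 0.16105519] 0.0007043248362609371 [array([0.4993, 0.1179]), array([0.4994, 0.1142])]
l [0.50820592 0.04738785 0.16370567] 0.0008327674459748216 [array([0.5078, 0.0479]), array([0.5086, 0.0473])]
yaw of chest y 97.63083704335823 0.14179982633061528 0.0715642042980336
[[-9.38746319e-01  3.44608248e-01 -7.09918987e-04]
 [ 3.44608916e-01  9.38745403e-01 -1.32764956e-03]
 [ 2.08914195e-04 -1.49097055e-03 -9.99998867e-01]]
[0.48950311 0.1869319  0.17      ] [-1.97604413 -1.65189708  0.22422899]
[0.49937941 0.11605247 0.164     ] [-2.144477   -1.96794127 -0.02533527]
```

>>> {"fn": "send_rows", "kwargs": {
  "moves": "0 0 0.173 -0.988 -0.826 0 -1;0 0 0.173 -0.988 -0.826 0 -1;0 0 0.173 -0.988 -0.826 0 -1;0 0 0.173 -0.988 -0.826 0 -1;0 0 0.173 -0.988 -0.826 0 -1;0 0 0.173 -0.988 -0.826 0 -1;0 0 0.173 -0.988 -0.826 0 -1;0 0 0.173 -0.988 -0.826 0 -1",
  "newtons": 40
}}

```text
time: 1.2
eef_pos: [0.361, 0.4106, 0.2452]
tcp_rot: [0.658, 0.753, -0.0, -0.0]
contact_force: [-0.4, 0.0, -0.6]
opening: 0.002
finger_force: 0.0
```

```bash
cat >> h.py <<'E'
def st(p=None,yaw=None):
    s=ctrl.get_state();r=R.from_quat(s["tcp_rot"]);M=r.as_matrix()
    print("t",round(s["time"],2),"pos",s["eef_pos"].round(4),"yawy",np.degrees(np.arctan2(M[1,1],M[0,1])).round(2),"zaxis",M[:,2].round(4),"F",s["contact_force"].round(2),"T",s["wrist_torque"].round(3),"op",round(s["opening"],3),"ff",s["finger_force"],"q6",s["qpos"][5].round(3))
    if p is not None: print("shift",(M.T@(np.array(p)-s["eef_pos"])/.2).round(3))
E
python3 -c "
from h import *
st((.4895,.1868,.215))"
```

```text
t 1.2 pos [0.361  0.4106 0.2452] yawy 7.71 zaxis [-2.e-04 -1.e-04 -1.e+00] F [-0.42  0.04 -0.62] T [-0.052  0.013  0.001] op 0.002 ff 0.0 q6 0.529
shift [-1.195  0.487  0.151]
```

>>> {"fn": "send_rows", "kwargs": {
  "moves": "0 0 0 -1 0.42 0 -1;0 0 0 -1 0.42 0 -1;0 0 0 -1 0.42 0 -1;0 0 0 -1 0.42 0 -1;0 0 0 -1 0.42 0 -1"
}}

```text
time: 1.82
eef_pos: [0.4715, 0.222, 0.2453]
tcp_rot: [0.66, 0.752, -0.0, -0.0]
contact_force: [0.3, 0.4, -0.2]
opening: 0.001
finger_force: 0.0
```

>>> {"fn": "send_rows", "kwargs": {
  "moves": "0 0 0 -0.195 0.067 0.15 -1;0 0 0 -0.195 0.067 0.15 -1;0 0 0 -0.195 0.067 0.15 -1;0 0 0 -0.195 0.067 0.15 -1"
}}

```text
time: 2.33
eef_pos: [0.4891, 0.1877, 0.2163]
tcp_rot: [0.658, 0.753, 0.001, 0.0]
contact_force: [0.5, 0.5, 0.0]
opening: -0.004
finger_force: 0.0
```

```bash
python3 -c "
from h import *
st((.4895,.1868,.184))
a=cam('side')['image'][160:260,255:355];b=cam('top')['image'][180:260,195:305]
o=np.zeros((400,790,3),np.uint8);o[:,:400]=cv2.resize(a,(400,400),interpolation=2);o[:284,400:]=cv2.resize(b,(390,284),interpolation=2)
cv2.imwrite('pics/c1.png',o[:,:,::-1])
"
```

```text
t 2.33 pos [0.4891 0.1877 0.2163] yawy 7.68 zaxis [ 1.5e-03  6.0e-04 -1.0e+00] F [0.48 0.51 0.02] T [ 0.08  -0.038  0.031] op -0.004 ff 0.0 q6 0.038
shift [-0.005  0.001  0.162]
```

View pics/c1.png

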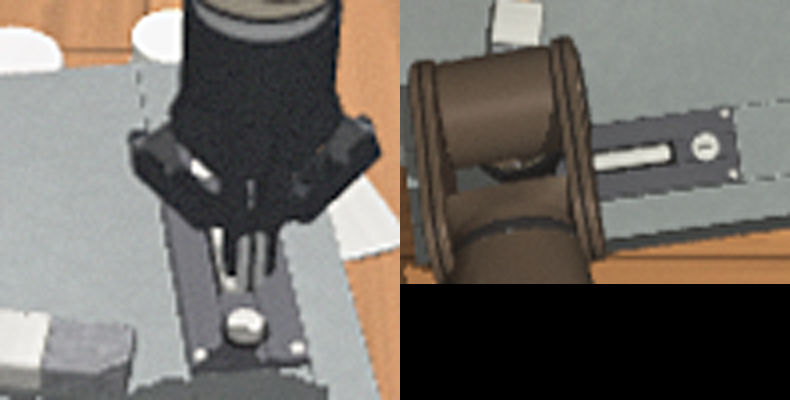

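The closed fingertips are at about (250,280) in the side crop, straight above the button at (245,325). I'll lower in small steps.

>>> {"fn": "send_rows", "kwargs": {
  "moves": "0 0 0 -0.005 0 0.12 -1;0 0 0 -0.005 0 0.15 -1;0 0 0 -0.005 0 0.16 -1;0 0 0 -0.005 0 0.16 -1"
}}

```text
time: 2.92
eef_pos: [0.4894, 0.1858, 0.1846]
tcp_rot: [0.659, 0.752, 0.0, 0.0]
contact_force: [-1.9, -0.3, 3.4]
opening: -0.001
finger_force: 1.2
```

>>> {"fn": "send_rows", "kwargs": {
  "moves": "0 0 0 0 0 0.005 -1;0 0 0 0 0 0.01 -1;0 0 0 0 0 0.01 -1"
}}

```text
time: 3.3
eef_pos: [0.4897, 0.1857, 0.183]
tcp_rot: [0.659, 0.752, 0.001, 0.0]
contact_force: [-3.5, 0.2, 6.4]
opening: 0.004
finger_force: 3.3
```

>>> {"fn": "send_rows", "kwargs": {
  "moves": "0 0 0 0 0 0.005 -1;0 0 0 0 0 0.01 -1;0 0 0 0 0 0.01 -1"
}}

```text
time: 3.68
eef_pos: [0.4896, 0.1857, 0.1811]
tcp_rot: [0.659, 0.752, 0.001, 0.0]
contact_force: [-5.6, -0.2, 7.7]
opening: 0.0
finger_force: 3.6
```

>>> {"fn": "send_rows", "kwargs": {
  "moves": "0 0 0 0 0 0.005 -1;0 0 0 0 0 0.007 -1;0 0 0 0 0 0.007 -1"
}}

```text
time: 4.05
eef_pos: [0.4897, 0.1857, 0.1794]
tcp_rot: [0.659, 0.752, 0.001, 0.0]
contact_force: [-4.1, 0.4, 5.7]
opening: -0.002
finger_force: 3.0
```

>>> {"fn": "send_rows", "kwargs": {
  "moves": "0 0 0 0 0 -0.1 -1;0 0 0 0 0 -0.3 -1;0 0 0 0 0 -0.45 -1;0 0 0 0.36 0 -0.45 -0.2;0 0 0 0.36 0 -0.45 -0.2;0 0 0 0.36 0 -0.45 -0.2;0 0 0 0.36 0 -0.45 -0.2"
}}

```text
time: 4.92
eef_pos: [0.4799, 0.2559, 0.2674]
tcp_rot: [0.659, 0.752, -0.0, 0.0]
contact_force: [-0.0, 0.1, 0.7]
opening: 0.4
finger_force: 0.0
```

```bash
python3 -c "
from h import *
st((.4991,.1152,.183))
a=cam('side')['image'][160:260,255:355];b=cam('top')['image'][180:260,195:305]
o=np.zeros((400,790,3),np.uint8);o[:,:400]=cv2.resize(a,(400,400),interpolation=2);o[:284,400:]=cv2.resize(b,(390,284),interpolation=2)
cv2.imwrite('pics/c2.png',o[:,:,::-1])
"
```

```text
t 4.92 pos [0.4799 0.2559 0.2674] yawy 7.52 zaxis [-4.e-04 -7.e-04 -1.e+00] F [-0.    0.07  0.71] T [-0.006 -0.003 -0.007] op 0.4 ff 0.0 q6 0.172
shift [-0.71   0.003  0.422]
```

View pics/c2.png

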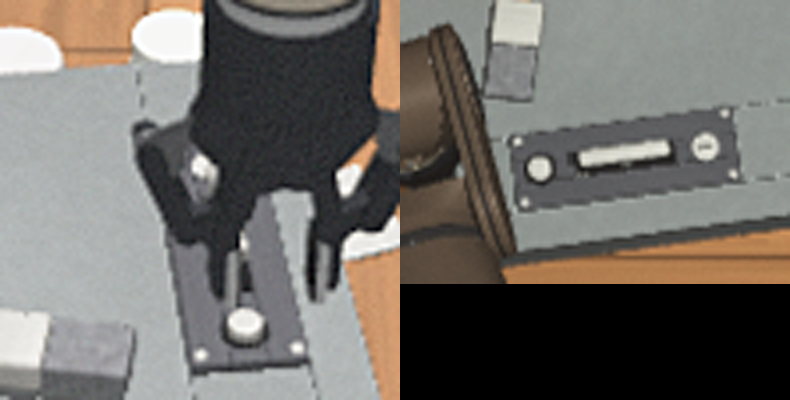

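In the top crop the bar at (625,152) has shifted and shows its slot's shadow below it, so the handle has popped. I'll measure its position at the raised height.

```bash
python3 -c "
from h import *
c=cam('top');m=(c['image'].min(2)>150).astype(np.uint8);N,L,S,ce=cv2.connectedComponentsWithStats(m)
for i in range(1,N):
  if abs(ce[i][0]-258)<14 and abs(ce[i][1]-223)<9 and S[i][4]>12:
    (u,v),wh,an=cv2.minAreaRect(np.argwhere(L==i)[:,::-1].astype(np.float32))
    print(ce[i],S[i],wh,an)
    p=onz(c,*ce[i],.192);print(p);st((p[0],p[1],.183))
"
```

```text
[257.97916667 222.65625   ] [246 220  25   7  96] (3.8183765411376953, 24.324474334716797) 81.8698959350586
[0.49943908 0.11414498 0.192     ]
t 5.08 pos [0.48   0.2559 0.2677] yawy 7.49 zaxis [-2.e-04 -3.e-04 -1.e+00] F [ 0.45 -0.55 -0.22] T [0.035 0.018 0.03 ] op 0.401 ff 0.0 q6 0.173
shift [-0.715  0.004  0.424]
```

>>> {"fn": "send_rows", "kwargs": {
  "moves": "0 0 0 -0.3 0.004 0 -0.2;0 0 0 -0.6 0.004 0 -0.2;0 0 0 -0.71 0.004 0.1 -0.2;0 0 0 -0.71 0.004 0.2 -0.2;0 0 0 -0.71 0.004 0.3 -0.2;0 0 0 -0.71 0.004 0.38 -0.2;0 0 0 -0.71 0.004 0.42 -0.2;0 0 0 -0.71 0.004 0.42 -0.2",
  "newtons": 20
}}

```text
time: 6.08
eef_pos: [0.4991, 0.1161, 0.1835]
tcp_rot: [0.659, 0.752, -0.0, -0.0]
contact_force: [0.1, 0.4, 1.1]
opening: 0.402
finger_force: 0.0
```

```bash
python3 -c "
from h import *
st((.4993,.1148,.183))"
```

```text
t 6.08 pos [0.4991 0.1161 0.1835] yawy 7.57 zaxis [-9.e-04 -1.e-04 -1.e+00] F [0.09 0.4  1.06] T [-0.044  0.009  0.001] op 0.402 ff 0.0 q6 -0.102
shift [-0.006  0.     0.003]
```

>>> {"fn": "send_rows", "kwargs": {
  "moves": "0 0 0 -0.005 0 0 -1;0 0 0 -0.005 0 0 -1;0 0 0 -0.005 0 0 -1;0 0 0 -0.005 0 0 -1;0 0 0 -0.005 0 0 -1",
  "newtons": 20
}}

```text
time: 6.7
eef_pos: [0.4991, 0.1151, 0.1839]
tcp_rot: [0.659, 0.752, -0.0, -0.0]
contact_force: [-4.4, -1.0, 2.5]
opening: 0.157
finger_force: 24.2
```

```bash
python3 -c "
from h import *
st((.4993,.1148,.183))"
```

```text
t 6.7 pos [0.4991 0.1151 0.1839] yawy 7.57 zaxis [-8.e-04 -2.e-04 -1.e+00] F [-4.36 -0.95  2.48] T [-0.146  0.711 -0.01 ] op 0.157 ff 24.208868443965912 q6 -0.104
shift [-0.002  0.001  0.005]
```

>>> {"fn": "send_rows", "kwargs": {
  "moves": "0 0 0.008 0 0 0 -1;0 0 0.016 0 0 0 -1;0 0 0.024 0 0 0 -1;0 0 0.03 0 0 0 -1;0 0 0.03 0 0 0 -1"
}}

```text
time: 7.32
eef_pos: [0.4989, 0.115, 0.1837]
tcp_rot: [0.727, 0.687, -0.001, -0.0]
contact_force: [-4.5, -0.7, 4.3]
opening: 0.161
finger_force: 24.3
```

```bash
python3 -c "
from h import *
st()"
```

```text
t 7.33 pos [0.4989 0.115  0.1837] yawy -3.19 zaxis [-1.7e-03 -5.0e-04 -1.0e+00] F [-4.47 -0.66  4.28] T [-0.178  0.734  0.095] op 0.161 ff 24.31996464729309 q6 0.084
```

>>> {"fn": "send_rows", "kwargs": {
  "moves": "0 0 0.008 0 0 0 -1;0 0 0.016 0 0 0 -1;0 0 0.024 0 0 0 -1;0 0 0.032 0 0 0 -1;0 0 0.036 0 0 0 -1;0 0 0.036 0 0 0 -1"
}}

```text
time: 8.07
eef_pos: [0.4986, 0.1151, 0.1835]
tcp_rot: [0.799, 0.601, -0.001, -0.001]
contact_force: [-5.3, -0.8, 3.0]
opening: 0.16
finger_force: 24.3
```

```bash
python3 -c "
from h import *
st()"
```

```text
t 8.07 pos [0.4986 0.1151 0.1835] yawy -16.15 zaxis [-2.6e-03 -5.0e-04 -1.0e+00] F [-5.32 -0.78  2.97] T [-0.189  0.866  0.185] op 0.16 ff 24.31022197008133 q6 0.311
```

>>> {"fn": "send_rows", "kwargs": {
  "moves": "0 0 0.005 0 0 0 -1;0 0 0.01 0 0 0 -1;0 0 0.01 0 0 0 -1;0 0 0.01 0 0 0 -1"
}}

```text
time: 8.57
eef_pos: [0.4985, 0.1151, 0.1835]
tcp_rot: [0.818, 0.575, -0.001, -0.001]
contact_force: [-5.7, -0.7, 2.1]
opening: 0.161
finger_force: 24.3
```

```bash
python3 -c "
from h import *
st()"
```

```text
t 8.57 pos [0.4985 0.1151 0.1835] yawy -19.74 zaxis [-2.8e-03 -5.0e-04 -1.0e+00] F [-5.66 -0.72  2.15] T [-0.201  0.875  0.169] op 0.161 ff 24.31947648525238 q6 0.373
```

>>> {"fn": "send_rows", "kwargs": {
  "moves": "0 0 0.005 0 0 0 -1;0 0 0.01 0 0 0 -1;0 0 0.01 0 0 0 -1;0 0 0.01 0 0 0 -1"
}}

```text
time: 9.07
eef_pos: [0.4984, 0.1151, 0.1834]
tcp_rot: [0.835, 0.549, -0.001, -0.001]
contact_force: [-6.2, -0.6, 1.9]
opening: 0.156
finger_force: 24.3
```

```bash
python3 -c "
from h import *
st()"
```

```text
t 9.07 pos [0.4984 0.1151 0.1834] yawy -23.34 zaxis [-3.1e-03 -5.0e-04 -1.0e+00] F [-6.16 -0.58  1.91] T [-0.159  0.923  0.207] op 0.156 ff 24.32096242904663 q6 0.436
```

>>> {"fn": "send_rows", "kwargs": {
  "moves": "0 0 0.005 0 0 0 -1;0 0 0.01 0 0 0 -1;0 0 0.01 0 0 0 -1;0 0 0.01 0 0 0 -1"
}}

```text
time: 9.57
eef_pos: [0.4983, 0.1151, 0.1834]
tcp_rot: [0.852, 0.523, -0.002, -0.001]
contact_force: [-6.5, -0.3, 3.2]
opening: 0.155
finger_force: 24.3
```

```bash
python3 -c "
from h import *
st()"
```

```text
t 9.57 pos [0.4983 0.1151 0.1834] yawy -26.93 zaxis [-3.3e-03 -4.0e-04 -1.0e+00] F [-6.52 -0.3   3.19] T [-0.163  0.894  0.2  ] op 0.155 ff 24.31481033563614 q6 0.499
```

>>> {"fn": "send_rows", "kwargs": {
  "moves": "0 0 0.005 0 0 0 -1;0 0 0.01 0 0 0 -1;0 0 0.01 0 0 0 -1;0 0 0.01 0 0 0 -1"
}}

```text
time: 10.07
eef_pos: [0.4983, 0.1152, 0.1834]
tcp_rot: [0.868, 0.496, -0.002, -0.001]
contact_force: [-5.6, -2.0, 2.8]
opening: 0.157
finger_force: 24.3
```

```bash
python3 -c "
from h import *
st()"
```

```text
t 10.07 pos [0.4983 0.1152 0.1834] yawy -30.53 zaxis [-3.5e-03 -4.0e-04 -1.0e+00] F [-5.65 -2.    2.8 ] T [-0.148  0.941  0.179] op 0.157 ff 24.31919753551483 q6 0.562
```

>>> {"fn": "send_rows", "kwargs": {
  "moves": "0 0 0.005 0 0 0 -1;0 0 0.01 0 0 0 -1;0 0 0.01 0 0 0 -1;0 0 0.01 0 0 0 -1"
}}

```text
time: 10.58
eef_pos: [0.4982, 0.1152, 0.1833]
tcp_rot: [0.883, 0.468, -0.002, -0.001]
contact_force: [-6.5, -0.3, 2.1]
opening: 0.159
finger_force: 24.3
```

```bash
python3 -c "
from h import *
st()"
```

```text
t 10.57 pos [0.4982 0.1152 0.1833] yawy -34.13 zaxis [-3.7e-03 -3.0e-04 -1.0e+00] F [-6.45 -0.32  2.08] T [-0.177  0.993  0.129] op 0.159 ff 24.316289126873016 q6 0.625
```

>>> {"fn": "send_rows", "kwargs": {
  "moves": "0 0 0.005 0 0 0 -1;0 0 0.01 0 0 0 -1;0 0 0.01 0 0 0 -1;0 0 0.01 0 0 0 -1"
}}

```text
time: 11.08
eef_pos: [0.4981, 0.1153, 0.1833]
tcp_rot: [0.898, 0.44, -0.002, -0.001]
contact_force: [-6.8, -0.7, 3.4]
opening: 0.156
finger_force: 24.3
```

```bash
python3 -c "
from h import *
st()"
```

```text
t 11.07 pos [0.4981 0.1153 0.1833] yawy -37.73 zaxis [-4.e-03 -2.e-04 -1.e+00] F [-6.8  -0.73  3.42] T [-0.099  1.005  0.171] op 0.156 ff 24.314846992492676 q6 0.687
```

>>> {"fn": "send_rows", "kwargs": {
  "moves": "0 0 0.005 0 0 0 -1;0 0 0.01 0 0 0 -1;0 0 0.01 0 0 0 -1;0 0 0.01 0 0 0 -1"
}}

```text
time: 11.58
eef_pos: [0.498, 0.1153, 0.1832]
tcp_rot: [0.911, 0.412, -0.002, -0.001]
contact_force: [-6.7, 0.2, 2.5]
opening: 0.158
finger_force: 24.3
```

```bash
python3 -c "
from h import *
st()"
```

```text
t 11.57 pos [0.498  0.1153 0.1832] yawy -41.33 zaxis [-4.2e-03 -1.0e-04 -1.0e+00] F [-6.73  0.15  2.53] T [-0.122  1.058  0.177] op 0.158 ff 24.31651085615158 q6 0.75
```

>>> {"fn": "send_rows", "kwargs": {
  "moves": "0 0 0.005 0 0 0 -1;0 0 0.01 0 0 0 -1;0 0 0.01 0 0 0 -1;0 0 0.01 0 0 0 -1"
}}

```text
time: 12.08
eef_pos: [0.498, 0.1154, 0.1832]
tcp_rot: [0.924, 0.383, -0.002, -0.001]
contact_force: [-7.5, -0.0, 3.1]
opening: 0.154
finger_force: 24.3
```

```bash
python3 -c "
from h import *
st()"
```

```text
t 12.07 pos [0.498  0.1154 0.1832] yawy -44.94 zaxis [-0.0044  0.     -1.    ] F [-7.54 -0.03  3.11] T [-0.051  1.105  0.16 ] op 0.154 ff 24.294238686561584 q6 0.813
```

>>> {"fn": "send_rows", "kwargs": {
  "moves": "0 0 0.005 0 0 0 -1;0 0 0.01 0 0 0 -1;0 0 0.01 0 0 0 -1;0 0 0.01 0 0 0 -1"
}}

```text
time: 12.58
eef_pos: [0.4979, 0.1154, 0.1832]
tcp_rot: [0.935, 0.354, -0.002, -0.001]
contact_force: [-6.6, 0.2, 3.2]
opening: 0.159
finger_force: 24.3
```

```bash
python3 -c "
from h import *
st()"
```

```text
t 12.57 pos [0.4979 0.1154 0.1832] yawy -48.53 zaxis [-4.5e-03  1.0e-04 -1.0e+00] F [-6.6   0.21  3.23] T [-0.006  1.09   0.189] op 0.159 ff 24.309483468532562 q6 0.876
```

>>> {"fn": "send_rows", "kwargs": {
  "moves": "0 0 0.005 0 0 0 -1;0 0 0.01 0 0 0 -1;0 0 0.01 0 0 0 -1;0 0 0.01 0 0 0 -1"
}}

```text
time: 13.08
eef_pos: [0.4979, 0.1155, 0.1832]
tcp_rot: [0.946, 0.324, -0.002, -0.001]
contact_force: [-7.8, -0.2, 2.9]
opening: 0.158
finger_force: 24.3
```

```bash
python3 -c "
from h import *
st()"
```

```text
t 13.07 pos [0.4979 0.1155 0.1832] yawy -52.13 zaxis [-4.7e-03  3.0e-04 -1.0e+00] F [-7.79 -0.18  2.91] T [-0.026  1.102  0.204] op 0.158 ff 24.31319385766983 q6 0.939
```

>>> {"fn": "send_rows", "kwargs": {
  "moves": "0 0 0.005 0 0 0 -1;0 0 0.01 0 0 0 -1;0 0 0.01 0 0 0 -1;0 0 0.01 0 0 0 -1"
}}

```text
time: 13.58
eef_pos: [0.498, 0.1155, 0.1833]
tcp_rot: [0.956, 0.294, -0.002, -0.001]
contact_force: [-6.8, 0.6, 2.7]
opening: 0.15
finger_force: 24.3
```

```bash
python3 -c "
from h import *
st()"
```

```text
t 13.57 pos [0.498  0.1155 0.1833] yawy -55.8 zaxis [-4.5e-03  8.0e-04 -1.0e+00] F [-6.75  0.56  2.68] T [ 0.025  1.116 -0.038] op 0.15 ff 24.269443452358246 q6 1.002
```

>>> {"fn": "send_rows", "kwargs": {
  "moves": "0 0 0 0 0 0 -1;0 0 0 0 0 0 -1"
}}

```text
time: 13.82
eef_pos: [0.498, 0.1156, 0.1834]
tcp_rot: [0.956, 0.294, -0.002, -0.001]
contact_force: [-6.5, 0.2, 3.8]
opening: 0.159
finger_force: 24.3
```

```bash
python3 -c "
from h import *
st()
a=cam('side')['image'][170:270,255:355];b=cam('top')['image'][180:260,195:305]
o=np.zeros((400,790,3),np.uint8);o[:,:400]=cv2.resize(a,(400,400),interpolation=2);o[:284,400:]=cv2.resize(b,(390,284),interpolation=2)
cv2.imwrite('pics/c3.png',o[:,:,::-1])
"
```

```text
t 13.82 pos [0.498  0.1156 0.1834] yawy -55.8 zaxis [-4.4e-03  9.0e-04 -1.0e+00] F [-6.54  0.21  3.8 ] T [ 0.011  1.181 -0.06 ] op 0.159 ff 24.2834535241127 q6 1.002
```

View pics/c3.png

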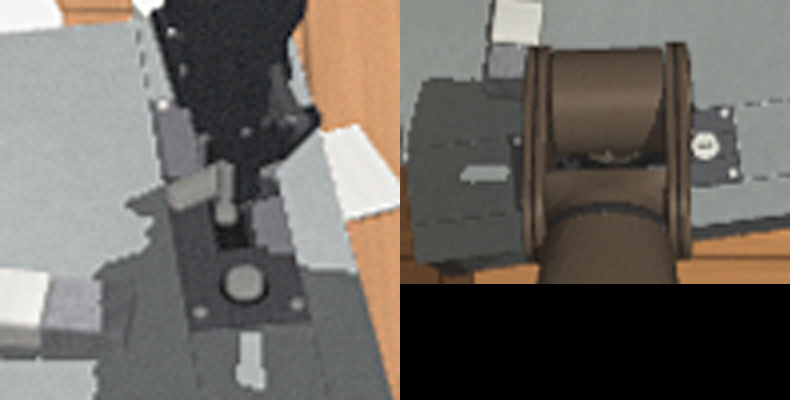

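The side crop shows the bar turned well clockwise, with one end at (195,185) and the stem at (225,215). The torque has dropped, so the latch probably let go. I'll feel on for the stop in smaller steps.

>>> {"fn": "send_rows", "kwargs": {
  "moves": "0 0 0.004 0 0 0 -1;0 0 0.008 0 0 0 -1;0 0 0.008 0 0 0 -1;0 0 0.008 0 0 0 -1"
}}

```text
time: 14.42
eef_pos: [0.4985, 0.1158, 0.1838]
tcp_rot: [0.963, 0.27, -0.001, -0.001]
contact_force: [-5.0, 0.9, 4.0]
opening: 0.159
finger_force: 24.4
```

```bash
python3 -c "
from h import *
st()"
```

```text
t 14.43 pos [0.4985 0.1158 0.1838] yawy -58.68 zaxis [-0.0031  0.0015 -1.    ] F [-4.96  0.94  4.03] T [ 0.098  1.109 -0.031] op 0.159 ff 24.43535953760147 q6 1.052
```

>>> {"fn": "send_rows", "kwargs": {
  "moves": "0 0 0.004 0 0 0 -1;0 0 0.007 0 0 0 -1;0 0 0.007 0 0 0 -1;0 0 0.007 0 0 0 -1"
}}

```text
time: 14.92
eef_pos: [0.4986, 0.1159, 0.1842]
tcp_rot: [0.969, 0.249, -0.001, -0.001]
contact_force: [-5.9, 1.0, 4.9]
opening: 0.161
finger_force: 25.7
```

```bash
python3 -c "
from h import *
st()"
```

```text
t 14.93 pos [0.4986 0.1159 0.1842] yawy -61.18 zaxis [-0.003   0.0015 -1.    ] F [-5.92  0.97  4.89] T [0.209 1.305 0.053] op 0.161 ff 25.69177921512164 q6 1.096
```

>>> {"fn": "send_rows", "kwargs": {
  "moves": "0 0 0.003 0 0 0 -1;0 0 0.006 0 0 0 -1;0 0 0.006 0 0 0 -1;0 0 0.006 0 0 0 -1"
}}

```text
time: 15.42
eef_pos: [0.4985, 0.1159, 0.1842]
tcp_rot: [0.973, 0.231, -0.001, -0.001]
contact_force: [-5.9, 0.8, 5.5]
opening: 0.156
finger_force: 25.8
```

```bash
python3 -c "
from h import *
st()"
```

```text
t 15.43 pos [0.4985 0.1159 0.1842] yawy -63.34 zaxis [-0.0031  0.0016 -1.    ] F [-5.85  0.83  5.5 ] T [0.208 1.297 0.045] op 0.156 ff 25.783778422046453 q6 1.134
```

>>> {"fn": "send_rows", "kwargs": {
  "moves": "0 0 0.003 0 0 0 -1;0 0 0.006 0 0 0 -1;0 0 0.006 0 0 0 -1;0 0 0.006 0 0 0 -1"
}}

```text
time: 15.92
eef_pos: [0.4986, 0.1159, 0.1842]
tcp_rot: [0.977, 0.212, -0.001, -0.001]
contact_force: [-6.3, 1.7, 4.8]
opening: 0.159
finger_force: 25.8
```

```bash
python3 -c "
from h import *
st();print(ctrl.get_state()['joint_efforts'].round(3))"
```

```text
t 15.93 pos [0.4986 0.1159 0.1842] yawy -65.48 zaxis [-0.0029  0.0016 -1.    ] F [-6.29  1.74  4.76] T [0.217 1.315 0.118] op 0.159 ff 25.83416169974953 q6 1.171
[ -1.745 -24.762 -27.975  -0.302  -1.707   0.161]
```

>>> {"fn": "send_rows", "kwargs": {
  "moves": "0 0 0.003 0 0 0 -1;0 0 0.006 0 0 0 -1;0 0 0.006 0 0 0 -1;0 0 0.006 0 0 0 -1"
}}

```text
time: 16.42
eef_pos: [0.4986, 0.116, 0.1842]
tcp_rot: [0.981, 0.194, -0.001, -0.001]
contact_force: [-6.1, 1.3, 5.7]
opening: 0.158
finger_force: 25.9
```

```bash
python3 -c "
from h import *
st();print(ctrl.get_state()['joint_efforts'].round(3))"
```

```text
t 16.43 pos [0.4986 0.116  0.1842] yawy -67.61 zaxis [-0.0028  0.0016 -1.    ] F [-6.09  1.29  5.67] T [0.282 1.184 0.215] op 0.158 ff 25.922591420821846 q6 1.209
[ -1.912 -24.762 -27.966  -0.3    -1.679   0.245]
```

>>> {"fn": "send_rows", "kwargs": {
  "moves": "0 0 0.003 0 0 0 -1;0 0 0.006 0 0 0 -1;0 0 0.006 0 0 0 -1"
}}

```text
time: 16.8
eef_pos: [0.4986, 0.116, 0.1842]
tcp_rot: [0.984, 0.176, -0.001, -0.001]
contact_force: [-6.6, 1.6, 4.9]
opening: 0.163
finger_force: 26.3
```

```bash
python3 -c "
from h import *
st();print(ctrl.get_state()['joint_efforts'].round(3))"
```

```text
t 16.8 pos [0.4986 0.116  0.1842] yawy -69.75 zaxis [-0.0027  0.0015 -1.    ] F [-6.55  1.56  4.88] T [0.289 1.243 0.358] op 0.163 ff 26.264791830908507 q6 1.246
[ -2.076 -24.781 -27.977  -0.278  -1.662   0.351]
```

The torque climbed to 0.35 Nm along the sleeve's own stiffness, so this is the stop. I'll back off, let go and lift clear.

>>> {"fn": "send_rows", "kwargs": {
  "moves": "0 0 -0.008 0 0 0 -1;0 0 -0.012 0 0 0 -1;0 0 -0.012 0 0 0 -0.2;0 0 -0.012 0 0 0 -0.2;0 0 -0.012 0 0 -0.08 -0.2;0 0 -0.012 0 0 -0.2 -0.2;0 0 -0.012 0 0 -0.4 -0.2;0 0 -0.012 0 0 -0.6 -0.2;0 0 -0.012 0 0 -0.7 -0.2;0 0 -0.012 0 0 -0.7 -0.2;0 0 -0.012 0 0 -0.7 -0.2;0 0 -0.012 0 0 -0.7 -0.2"
}}

```text
time: 18.3
eef_pos: [0.4987, 0.1151, 0.3217]
tcp_rot: [0.977, 0.212, -0.002, -0.0]
contact_force: [0.4, 0.1, 0.2]
opening: 0.4
finger_force: 0.0
```

>>> {"fn": "send_rows", "kwargs": {
  "moves": "0 0 0 0 -0.4 0 -0.2;0 0 0 0 -0.8 0 -0.2;0 0 0 0 -0.8 0 -0.2;0 0 0 0 -0.8 0 -0.2;0 0 0 0 -0.8 0 -0.2;0 0 0 0 -0.8 0 -0.2;0 0 0 0 -0.8 0 -0.2;0 0 0 0 -0.8 0 -0.2"
}}

```text
time: 19.3
eef_pos: [0.4334, 0.2602, 0.3239]
tcp_rot: [0.977, 0.211, -0.0, 0.0]
contact_force: [0.6, -0.2, -0.2]
opening: 0.402
finger_force: 0.0
```

```bash
python3 -c "
from h import *
st()
a=cam('side')['image'][150:350,200:400];b=cam('top')['image'][140:260,175:335]
o=np.zeros((400,790,3),np.uint8);o[:,:400]=cv2.resize(a,(400,400),interpolation=2);o[:292,400:]=cv2.resize(b,(390,292),interpolation=2)
cv2.imwrite('pics/c4.png',o[:,:,::-1])
"
```

```text
t 19.3 pos [0.4334 0.2602 0.3239] yawy -65.58 zaxis [-0. -0. -1.] F [ 0.58 -0.17 -0.18] T [-0.03  -0.    -0.036] op 0.402 ff 0.0 q6 1.484
```

View pics/c4.png

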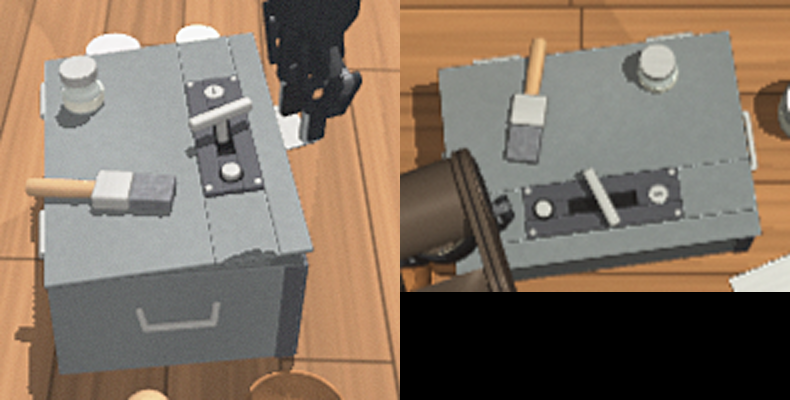

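The lid's front edge stands ajar at (300,255) in the side crop. The handle is up and turned, and the jar and brush are in place. I'll measure the button's height as a check, then hand in.

```bash
python3 -c "
from h import *
S=cam('side');T=cam('top')
def blob(c,p):
    m=(c['image'].min(2)>150).astype(np.uint8);N,L,s,ce=cv2.connectedComponentsWithStats(m)
    i=min(range(1,N),key=lambda i:np.hypot(*(ce[i]-p))+(99 if s[i][4]<12 else 0));return ce[i]
z,g=two(S,blob(S,(315,234)),T,blob(T,(233.8,225.8)));print(z,g)
if z[2]>.181 and g<.004: print(ctrl.sign_off())
"
```

```text
[0.49183418 0.18634326 0.18577797] 0.00047648319881545226
the job is handed in; nothing more can be done
None
```

The chest is unlatched and the job is handed in: the handle popped up and was turned to its stop (about 0.35 Nm), and the lid sprang ajar by itself (button about 16 mm higher), with the arm clear and the jar and brush on the lid not visibly moved.

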